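# Run the used stir bars through the bench washer

## Task

Release the stir-bar washer's locking collar by pulling it up and turning it until it stays up, swing the blue cover clear of the port, and put every stir bar lying about into the basket. Then swing the cover fully shut, turn the collar back so that it springs all the way down and locks the cover, and last of all start the wash by turning the dial to the green mark. Leave the other things on the bench where they are.

Things in the scene. Friction and masses are not known exactly. Their poses are not given: they have to be found in the camera images.
- washer: white box-shaped bench washer, 200 x 270 x 70 mm (x, y, z), fixed. Origin: centre of its underside; x to its back (away from the robot at yaw 0), y to its left. On its deck (z = 70), in this frame, mm: basket port (5, 30), cover pin (70, 30), collar post (-60, 30), dial axis (-30, -88). The tallest thing on it is the collar's post, up to 148 mm above the bench.
- basket (a point): centre of the floor of the round steel basket in the washer's deck: 84 mm inner diameter, 45 mm deep, open at the top when the cover is swung away. A stir bar counts as in it when its origin is within 44 mm of this point across and less than 36 mm above it. Axes as the washer's.
- cover_pin (a point): the upright pin that the cover swings about, at deck height.
- cover (a joint): blue cover, 100 mm disc centred 65 mm from its pin, swinging level over the deck. Rad: 0 = shut, grows clockwise seen from above (handle first goes to the washer's +y), stop 1.8; port quite clear from 1.5. Stays where left (friction 0.05 N m). Its forked tongue, with a raised rim, reaches round the collar's post, 130 mm from the pin; while the collar is down the cover cannot swing.
- cover_handle (a point): point on the cover's black upright handle post (14 mm diameter, top 14 mm above this point, cover's top face 19 mm below it), on the disc's centre, 65 mm from the pin; moves with the cover. Can be pinched from above or pushed sideways.
- collar_post (a point): foot of the upright steel post that the collar rides on, at deck height; a 20 mm cap ends the post 78 mm above it.
- collar_grip (a point): point on the axis of the knurled aluminium locking collar, 40 mm diameter with a red mark; grip band from 17.5 mm below to 14.5 mm above this point; it rises with the collar. Grip it from above anywhere round, the post's cap (44 mm above this point when down) between the fingers; the cover's rim lies 20 mm below this point, so keep fingertips less than 17 mm below.
- collar_lift (a joint): height of the collar up its post, m: 0 = fully down, 0.016 = top stop. A spring pulls it down with 7.5 N at 0 and 11.5 N at the top.
- collar_turn (a joint): turn of the collar, rad, counterclockwise seen from above: 0 = locking, stop 1.5. A bayonet lets it turn only when raised above 0.012; let go beyond 1.15 it drops 2 mm into a rest and stays up at 0.010, clear of the cover. To lock: raise it again, turn back to 0 and let the spring take it down (fully down only with the cover fully shut and the turn under 0.1).
- dial (a joint): detented selector dial, rad, counterclockwise seen from above. Five clicks 0.6 apart, each with a coloured dot on the deck round the dial: red -1.2, yellow -0.6, white 0, green +0.6, blue +1.2. At 0 its white pointer looks along the washer's +x. About 0.1 N m carries it over a click. Grip bar 46 x 12 mm, 24 mm tall, along the pointer.
- dial_grip (a point): centre of the dial's grip bar; the bar's top is 11.5 mm above this point, its underside 12.5 mm below. Its x axis runs along the bar towards the pointer and turns with the dial.
- stir_bar_a: white plastic-coated stir bar, 10 x 30 x 10 mm (x, y, z), about 12 g, lying on the bench; it may be absent. Origin: middle of its underside as built; its length runs along its own y.
- stir_bar_b: white plastic-coated stir bar, 10 x 30 x 10 mm (x, y, z), about 12 g, lying on the bench; it may be absent. Origin: middle of its underside as built; its length runs along its own y.
- stir_bar_c: white plastic-coated stir bar, 10 x 30 x 10 mm (x, y, z), about 12 g, lying on the bench; it may be absent. Origin: middle of its underside as built; its length runs along its own y.
- stir_bar_d: white plastic-coated stir bar, 10 x 30 x 10 mm (x, y, z), about 12 g, lying on the bench; it may be absent. Origin: middle of its underside as built; its length runs along its own y.
- green_lid_jar: small jar with green lid, 55 mm wide, 76 mm tall. Bystander: leave it where it is. Origin: centre of its underside.
- forceps: steel forceps lying flat, 16 x 132 x 7 mm, long along their own y. Bystander: leave it where it is. Origin: centre of its underside.

How it is judged:
On the way, in this order (a step that is already met when the one before it is completed fails the run):
1. the collar is pulled up, turned and resting up (value of joint collar_lift above 0.006 m and value of joint collar_turn above 1 rad and contact force between the fingers and washer below 0.1 N), for 0.2 s.
2. the cover is swung clear of the port (value of joint cover above 1.4 rad), for 0.2 s.
3. every stir bar is in the basket and let go (horizontal distance between each of stir_bar_a, stir_bar_b, stir_bar_c, stir_bar_d and basket below 0.044 m and z of stir_bar_a in the frame of basket between -0.006 and 0.036 m and z of stir_bar_b in the frame of basket between -0.006 and 0.036 m and z of stir_bar_c in the frame of basket between -0.006 and 0.036 m and z of stir_bar_d in the frame of basket between -0.006 and 0.036 m and contact force between the fingers and stir_bar_a below 0.1 N and contact force between the fingers and stir_bar_b below 0.1 N and contact force between the fingers and stir_bar_c below 0.1 N and contact force between the fingers and stir_bar_d below 0.1 N), for 0.2 s.
4. the cover is shut and the collar is fully down and locking it (value of joint cover below 0.04 rad and value of joint collar_lift below 0.002 m and value of joint collar_turn below 0.2 rad), for 0.2 s.
5. the dial is turned to the green mark (value of joint dial between 0.48 and 0.72 rad), for 0.2 s.
At the end, for the whole second after the job is handed in: All stir bars lie in the basket (origin within 44 mm of its centre across and less than 36 mm above its floor); the cover is shut (angle under 0.04 rad); the collar is down to within 2 mm and turned to its locking position (under 0.2 rad), and the dial rests at the green mark (0.6 within 0.12 rad) (all of step 4 and all of step 5 and horizontal distance between each of stir_bar_a, stir_bar_b, stir_bar_c, stir_bar_d and basket below 0.044 m and z of stir_bar_a in the frame of basket between -0.006 and 0.036 m and z of stir_bar_b in the frame of basket between -0.006 and 0.036 m and z of stir_bar_c in the frame of basket between -0.006 and 0.036 m and z of stir_bar_d in the frame of basket between -0.006 and 0.036 m and velocity of joint dial between -0.05 and 0.05 rad/s); the robot touches nothing.
It fails at once if the green lid jar is pushed more than 30 mm from its place (distance of green_lid_jar from where it was at the start of the episode above 0.03 m).
It fails at once if the forceps is pushed more than 30 mm from its place (distance of forceps from where it was at the start of the episode above 0.03 m).
Of stir_bar_a, stir_bar_b, stir_bar_c, stir_bar_d only 2 to 4 are there at a start; the rules pass over those that are not, and their reading is None.
At some moment in a run one of stir_bar_a, stir_bar_b, stir_bar_c, stir_bar_d may be knocked a few centimetres aside while the robot is not near it.
Once in a run the grip may slacken for a moment while it holds something.
It also fails if it takes over 210 s, if anything falls off the work surface, if the arm or the gripper's body presses on something with over 40 N, if the wrist force passes 120 N, or if a joint passes its speed limit or range.

## Robot

A 7-joint arm with a two-finger parallel gripper is mounted at the origin on a cart in front of the work surface, level with it; the furniture and walls round the work are solid. World frame = base frame: x ahead of the robot, y to its left, z up, the work surface at z = 0. Lengths are in m, angles in rad, forces in N, time in s.
With the tool pointing down it reaches from about 0.425 to 1.025 m from the base axis. Payload 9.4 kg.
Tool frame: the origin (TCP) lies on the front face of the gripper's body, between the roots of the fingers; the fingertips stand 84 mm ahead of it and the grasp point (between the pads) lies 65 mm ahead of it (arm.tcp_to_grasp is the distance from the TCP to the grasp point, in m); z points along the fingers, y is the direction in which the jaws open and shut (so a half turn about z gives the same grasp; the last joint's range is limited). The gripper opens to 93 mm and grips with 3 to 60 N. Pads are 15 mm wide; open, the fingers measure 128 mm over their backs; the gripper's body (75 mm by 188 mm) begins 65 mm behind the grasp point.
Start: joints at [1.261, 0.599, -0.003, 1.599, 0.002, 0.943, -0.08], TCP at [0.167, -0.705, 0.303] pointing down, gripper open.
Joint ranges: [-2.57, 2.57], [-0.35, 1.97], [-1.29, 1.29], [0.11, 2.56], [-1.05, 4.19], [0.11, 1.86], [-2.63, 2.63]. Speed limits (rad/s): [2.22, 2.22, 3.01, 3.01, 3.14, 3.14, 3.14].

## Interface

Orientations are given as a unit quaternion [w, x, y, z].
In Python, from workcell import arm, viewer, ticket, finder gives the robot as it stands. The module is installed in compiled form; this text tells all that it offers.
- The arm moves only by the tool jog_arm, never from a script. Its argument "series" is a list that holds one entry, the list of rows, each a list of 7 numbers: the shift along the tool's x, y, z in m, then the turn, a rotation vector about the tool's x, y, z in degrees, then the opening, from 0 (shut) to 1 (fully open). A call has 1 to 12 rows; each row is the pose to reach, as a shift and turn from the pose measured when the call began, along the tool's axes at that moment; what a row does not reach only later rows make up. A row lasts 1/8 s, in which the tool goes at most 62.5 mm and 10.7 degrees, less where a joint would pass 70% of its speed; a pose out of reach is approached as far as the arm can. A call with a gripper value outside its range is refused whole. The fingers move at their own pace and stop on an object; the grip force is fixed at half the most. Time passes only in rows, so rows that repeat a pose let the fingers close. It gives the time, the measured TCP pose, the force and the opening at its end, in the units of the state.
- arm.state(): the state, without advancing time (a new reading comes with each control period).
- viewer.grab_frame(name): name is "scene" or "top" or "wrist"; returns the picture (384x512x3 uint8, red, green, blue); there is no depth.
- viewer.camera_info(name): a dict with "fx", "fy", "cx", "cy" (pixels), "rvec" (rotation vector, rad) and "tvec" (3), from world to camera coordinates, as OpenCV has them; the wrist camera has in their place "mount" (4x4, takes a point from camera to tool coordinates, whose origin is the TCP and whose axes are the flange's). Camera axes: x right, y down, z forward; pixel columns grow to the right and rows downward; lengths in m; the calibration is good to about 2 mm. A picture is of the moment at which its call begins: read the wrist's pose just before it. camera_info takes no time and is no camera call.
- ticket.sign_off(): hands the job in, once; it reports no verdict.
Trained networks look in the newest picture that a camera, given by its name, has taken for a name from the list of things; names that differ only in an ending like _2 or _b are one class to them, and where a whole thing is asked for, a point or a joint stands for the part that bears it (a point fixed in the world has none). Each returns a list of dicts, best first, with "score" (0 to 1); they miss things now and then, are a little off and sometimes report something else, mostly with a low value. They report only what shows in the picture. A call takes as long as a camera call.
- finder.silhouettes(camera, thing): "pixels" (384x512 bool, what is visible of it) and "box" ([left, top, width, height] in pixels, round what is visible of it).
- finder.place_of(camera, thing): "at" ([row, column] in pixels: a listed point, or the origin of a listed thing).
The state is a dict: "clock": time; "q": joint angles; "dq": joint speeds; "joint_torque": joint torques, N m; "eef_pos": TCP position; "tool_rot": TCP orientation; "force": force on the tool from outside, world axes, zero at the start; "ft_torque": the same for the moment, N m; "gripper_width": opening from 0.0 (shut) to 1.0 (fully open).
Only numpy, scipy, OpenCV 4.12 (cv2) and the standard library are available. Lean on these libraries where they do the work, as an engineer would, in place of code of your own. Each camera call takes 0.05 s, during which the arm holds its last target. There are 200 camera calls.

## Working session

There is one attempt and no reset: what is moved stays moved. The work goes in short steps, Python scripts to look and compute and a tool call to move; the robot and the scene stay as the last step left them, time stands still between calls to the robot, and variables do not carry over. Pictures are saved under pics/ and viewed, about 12 in all and at most 16, crops included, and the job is handed in when it is done.

Besides the shell and the picture viewer there is one more tool, called after "Emit:" as name(argument=value, ...), one argument or row to a line, values as JSON. jog_arm: Moves the arm, as the interface text tells. Its arguments: {"type":"object","properties":{"series":{"type":"array","items":{"type":"array","items":{"type":"array","items":{"type":"number"}}}}},"required":["series"]}

```bash
mkdir -p pics; ls
cat > h.py <<'E'
import numpy as np, cv2
from scipy.spatial.transform import Rotation as R
from workcell import arm, viewer, ticket, finder
def T_tool():
    s=arm.state(); T=np.eye(4); q=s["tool_rot"]; T[:3,:3]=R.from_quat([q[1],q[2],q[3],q[0]]).as_matrix(); T[:3,3]=s["eef_pos"]; return T
def cam(name):
    c=viewer.camera_info(name)
    if "mount" in c: W=T_tool()@np.array(c["mount"])
    else:
        E=np.eye(4);E[:3,:3]=cv2.Rodrigues(np.array(c["rvec"],float))[0];E[:3,3]=np.ravel(c["tvec"]);W=np.linalg.inv(E)
    return c,W
def ray(cw,rc,z):
    "pixel [row,col] to world at height z"
    c,W=cw; d=W[:3,:3]@np.array([(rc[1]-c["cx"])/c["fx"],(rc[0]-c["cy"])/c["fy"],1]); o=W[:3,3]
    return o+d*(z-o[2])/d[2]
def pix(cw,p):
    c,W=cw; q=np.linalg.inv(W)@np.append(p,1); return np.array([c["cy"]+c["fy"]*q[1]/q[2],c["cx"]+c["fx"]*q[0]/q[2]])
def shot(name,fn=None):
    cw=cam(name); im=viewer.grab_frame(name)
    if fn: cv2.imwrite("pics/"+fn,im[:,:,::-1])
    return cw,im
def tool(p_world):
    "world TCP target -> shift in tool axes"
    T=T_tool(); return T[:3,:3].T@(np.array(p_world)-T[:3,3])
E
python3 - <<'E'
from h import *
np.set_printoptions(precision=4,suppress=True)
print(arm.state()); print(T_tool())
for n in("scene","top"):
    cw,im=shot(n,n+"0.png"); print(n,cw[1][:3])
    for t,z in(("cover_handle",.10),("collar_grip",.104),("dial_grip",.085),("cover_pin",.07),("collar_post",.07),("basket",.025),("stir_bar_a",0.005),("green_lid_jar",0),("forceps",0),("washer",0)):
        for d in finder.place_of(n,t)[:5]: print(t,round(d["score"],2),np.round(d["at"],1),ray(cw,d["at"],z)[:2])
print(viewer.camera_info("wrist"))
a=cv2.imread("pics/scene0.png");b=cv2.imread("pics/top0.png")
E
```

```text
pics
{'clock': 0.0, 'q': array([ 1.2613,  0.6001, -0.0026,  1.6001,  0.0018,  0.9429, -0.0798]), 'dq': array([-0.0013,  0.    , -0.0005, -0.001 ,  0.0008,  0.0006, -0.0004]), 'joint_torque': array([ -0.0002, -76.5062,   1.4977, -25.2351,  -0.0524,   0.0169,
         0.0001]), 'eef_pos': array([ 0.1672, -0.7051,  0.3019]), 'tool_rot': array([-0.0008,  0.9932,  0.1162, -0.0002]), 'force': array([0.1615, 0.3833, 0.8672]), 'ft_torque': array([0.0005, 0.019 , 0.0006]), 'gripper_width': 0.9972430856535235}
[[ 0.973   0.2308 -0.0005  0.1672]
 [ 0.2308 -0.973   0.0015 -0.7051]
 [-0.0001 -0.0016 -1.      0.3019]
 [ 0.      0.      0.      1.    ]]
scene [[ 0.7649 -0.3985  0.5062  0.1092]
 [-0.6442 -0.4703  0.6032 -0.6037]
 [-0.0023 -0.7874 -0.6164  0.6106]]
cover_handle 0.92 [136.7 206. ] [0.5525 0.1571]
collar_grip 0.74 [147.2 190.8] [0.4879 0.1314]
dial_grip 0.65 [158.4 228.4] [0.5487 0.0471]
cover_pin 0.79 [135.9 223.9] [0.6218 0.1712]
collar_post 0.63 [156.7 188.8] [0.4836 0.1424]
collar_post 0.58 [168.8 217.1] [0.5101 0.0456]
collar_post 0.37 [240.8 298.1] [ 0.4919 -0.2702]
basket 0.73 [
[... 801 characters left out ...]
6.4 175.1] [0.4771 0.1455]
collar_post 0.58 [211.8 298. ] [ 0.5286 -0.1983]
stir_bar_a 0.45 [208.9 301.7] [ 0.552  -0.2127]
stir_bar_a 0.37 [245.8 297.1] [ 0.4409 -0.2093]
stir_bar_a 0.37 [215.  329.5] [ 0.5427 -0.2962]
green_lid_jar 0.6 [181.3 285.4] [ 0.6323 -0.1565]
green_lid_jar 0.21 [244.7 297. ] [ 0.4448 -0.209 ]
forceps 0.37 [184.5 330.2] [ 0.6373 -0.2916]
washer 0.72 [194.9 188.6] [0.5584 0.1278]
{'fx': 271.1974582810064, 'fy': 271.1974582810064, 'cx': 258.4555315918756, 'cy': 190.86687308561645, 'mount': array([[-0.0003, -0.9692, -0.2464,  0.0685],
       [ 1.    , -0.0004,  0.0002,  0.0003],
       [-0.0002, -0.2464,  0.9692, -0.0803],
       [ 0.    ,  0.    ,  0.    ,  1.    ]])}
```

```bash
python3 -c "
import cv2,numpy as np
a=cv2.imread('pics/scene0.png');b=cv2.imread('pics/top0.png')
cv2.imwrite('pics/crop0.png',cv2.resize(b[140:290,140:390],None,fx=3.2,fy=3.2,interpolation=cv2.INTER_CUBIC))
cv2.imwrite('pics/crop1.png',cv2.resize(a[90:320,130:420],None,fx=2.6,fy=2.6,interpolation=cv2.INTER_CUBIC))"
```

```text
(no output)
```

View pics/crop0.png

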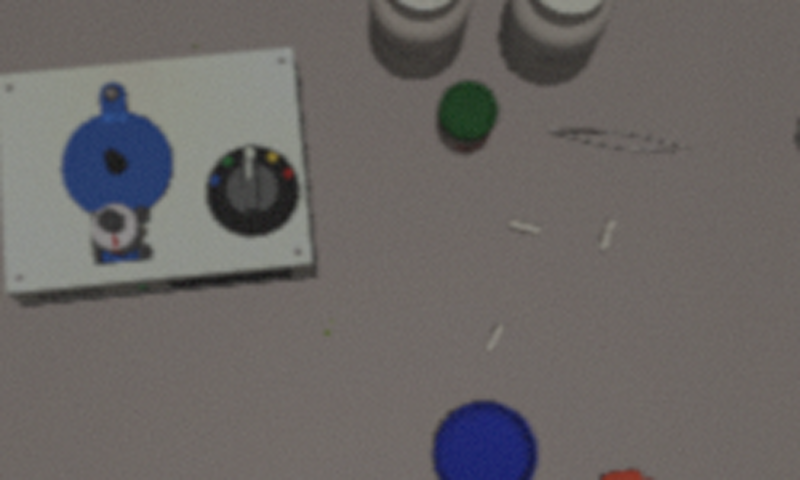

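View pics/crop1.png

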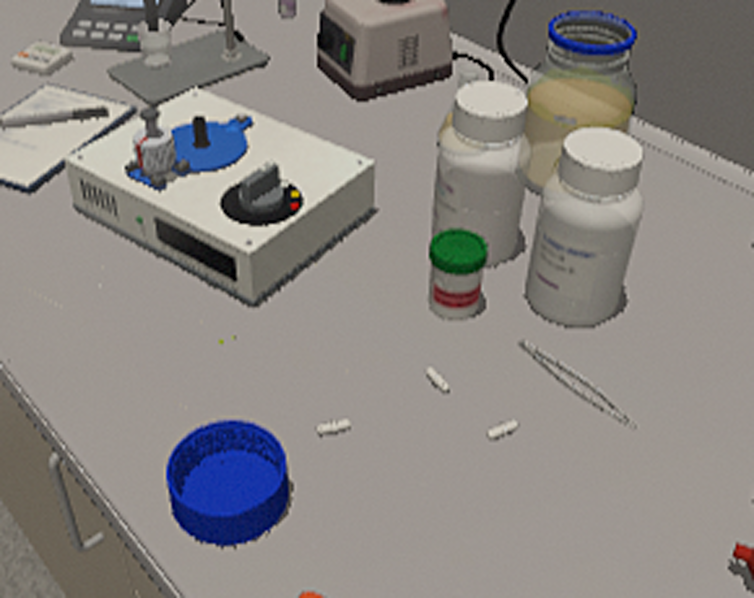

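The crops show three white stir bars (top-view crop at (525,228), (608,235) and (495,337)). The washer is on the left with its collar red mark, blue cover and dial. I'll move over the bars for a look.

Emit:
jog_arm(
  series=[
    [[0.38,-0.378,0,0,0,0,1],[0.38,-0.378,0,0,0,0,1],[0.38,-0.378,0,0,0,0,1],[0.38,-0.378,0,0,0,0,1],[0.38,-0.378,0,0,0,0,1],[0.38,-0.378,0,0,0,0,1],[0.38,-0.378,0,0,0,0,1],[0.38,-0.378,0,0,0,0,1],[0.38,-0.378,0,0,0,0,1],[0.38,-0.378,0,0,0,0,1],[0.38,-0.378,0,0,0,0,1]],
  ],
)

```text
clock: 2.48
eef_pos: [0.4494, -0.2505, 0.3028]
tool_rot: [0.0, 0.993, 0.116, -0.0]
force: [0.2, -0.6, 0.8]
gripper_width: 0.999
```

Emit:
jog_arm(
  series=[
    [[0.134,-0.348,-0.02,0,0,0,0.65],[0.134,-0.348,-0.02,0,0,0,0.65],[0.134,-0.348,-0.02,0,0,0,0.65],[0.134,-0.348,-0.02,0,0,0,0.65],[0.134,-0.348,-0.02,0,0,0,0.65],[0.134,-0.348,-0.02,0,0,0,0.65],[0.134,-0.348,-0.02,0,0,0,0.65],[0.134,-0.348,-0.02,0,0,0,0.65],[0.134,-0.348,-0.02,0,0,0,0.65]],
  ],
)

```text
clock: 3.6
eef_pos: [0.4997, 0.1167, 0.3225]
tool_rot: [0.001, 0.993, 0.114, -0.0]
force: [-0.7, -0.1, -0.5]
gripper_width: 0.651
```

```bash
cat > wl.py <<'E'
from h import *
np.set_printoptions(precision=4,suppress=True)
cw,im=shot("wrist","w1.png"); print(arm.state()["clock"],T_tool(),arm.state()["q"])
P={}
for t,z in(("cover_handle",.104),("collar_grip",.104),("dial_grip",.085),("cover_pin",.07),("collar_post",.07)):
    for d in finder.place_of("wrist",t)[:2]:
        p=ray(cw,d["at"],z); P.setdefault(t,p); print(t,round(d["score"],2),np.round(d["at"],1),p[:2])
cv2.imwrite("pics/w1b.png",cv2.resize(im[:,:,::-1],(768,576)))
E
python3 wl.py
```

```text
3.65 [[ 0.9738  0.2272 -0.0004  0.4997]
 [ 0.2272 -0.9738 -0.0011  0.1169]
 [-0.0006  0.001  -1.      0.3225]
 [ 0.      0.      0.      1.    ]] [-0.2269  0.3261 -0.1486  2.0498  0.0694  0.7711 -1.7591]
cover_handle 0.9 [130.  237.7] [0.5532 0.1515]
collar_grip 0.85 [190.9 234.7] [0.4863 0.1407]
dial_grip 0.65 [166.7 339. ] [0.538  0.0272]
cover_pin 0.67 [ 74.1 237.3] [0.6124 0.1671]
collar_post 0.75 [184.2 236.5] [0.4862 0.1413]
```

View pics/w1b.png

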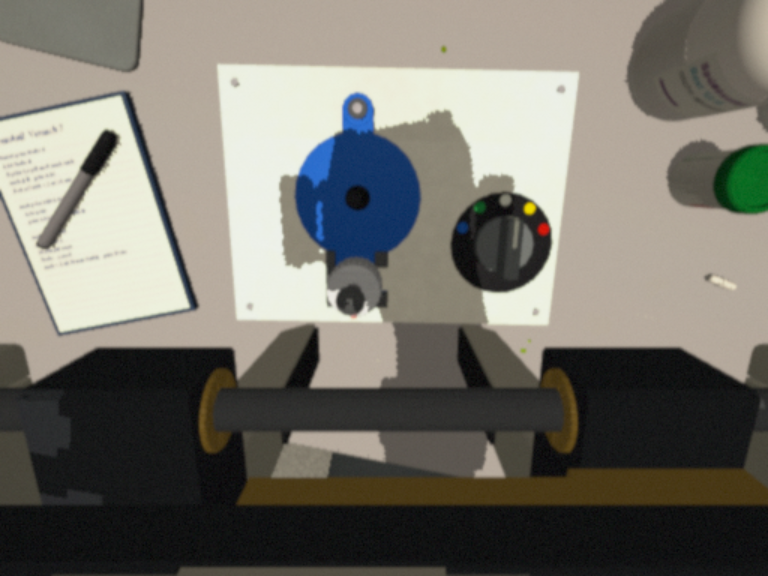

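The wrist view shows the washer nearly aligned with the tool (yaw about 12°). The collar is at about (352,285), the handle at (357,198) and the dial pointer towards white. Next I descend on the collar.

Emit:
jog_arm(
  series=[
    [[-0.008,-0.0265,0.02,0,0,0,0.65],[-0.008,-0.0265,0.07,0,0,0,0.65],[-0.008,-0.0265,0.12,0,0,0,0.65],[-0.008,-0.0265,0.1475,0,0,0,0.65],[-0.008,-0.0265,0.1475,0,0,0,0.65],[-0.008,-0.0265,0.1475,0,0,0,0.65]],
  ],
)

```text
clock: 4.65
eef_pos: [0.4863, 0.1424, 0.176]
tool_rot: [0.0, 0.993, 0.115, 0.0]
force: [-0.7, 0.4, -0.4]
gripper_width: 0.649
```

Emit:
jog_arm(
  series=[
    [[0,0,0,0,0,0,0.2],[0,0,0,0,0,0,0.2],[0,0,0,0,0,0,0.2],[0,0,0,0,0,0,0.2],[0,0,0,0,0,0,0.2],[0,0,0,0,0,0,0.2]],
  ],
)

```text
clock: 5.4
eef_pos: [0.4873, 0.1403, 0.1772]
tool_rot: [0.001, 0.993, 0.114, 0.001]
force: [1.9, -9.0, 8.7]
gripper_width: 0.422
```

Emit:
jog_arm(
  series=[
    [[0,0.001,-0.005,0,0,0,0.2],[0,0.001,-0.01,0,0,0,0.2],[0,0.001,-0.0145,0,0,0,0.2],[0,0.001,-0.0145,0,0,0,0.2],[0,0.001,-0.0145,0,0,0,0.2]],
  ],
)

```text
clock: 6.02
eef_pos: [0.4873, 0.1399, 0.1915]
tool_rot: [0.001, 0.993, 0.115, 0.001]
force: [0.1, 4.9, -11.7]
gripper_width: 0.423
```

Emit:
jog_arm(
  series=[
    [[0,0,0,0,0,-10,0.2],[0,0,0,0,0,-20,0.2],[0,0,0,0,0,-30,0.2],[0,0,0,0,0,-40,0.2],[0,0,0,0,0,-50,0.2],[0,0,0,0,0,-60,0.2],[0,0,0,0,0,-70,0.2],[0,0,0,0,0,-79,0.2],[0,0,0,0,0,-79,0.2],[0,0,0,0,0,-79,0.2]],
  ],
)

```text
clock: 7.28
eef_pos: [0.486, 0.1405, 0.1909]
tool_rot: [0.0, 0.693, 0.721, -0.0]
force: [-3.9, 7.8, -12.7]
gripper_width: 0.424
```

Emit:
jog_arm(
  series=[
    [[0,0,0.002,0,0,0,0.2],[0,0,0.004,0,0,0,0.2],[0,0,0.004,0,0,0,0.62],[0,0,0.004,0,0,0,0.62],[0,0,0.004,0,0,0,0.62],[0,0,0.004,0,0,0,0.62],[0,0,-0.04,0,0,0,0.62],[0,0,-0.09,0,0,0,0.62],[0,0,-0.13,0,0,0,0.62],[0,0,-0.13,0,0,0,0.62]],
  ],
)

```text
clock: 8.52
eef_pos: [0.4869, 0.141, 0.3236]
tool_rot: [0.002, 0.694, 0.72, 0.002]
force: [-0.7, -0.6, -0.5]
gripper_width: 0.622
```

Run:
```python
from h import *
cw,im=shot("wrist","w2.png"); s=arm.state();print(s["eef_pos"],s["q"][6]*57.3)
for t,z in(("cover_handle",.100),("collar_grip",.114)):
    for d in finder.place_of("wrist",t)[:2]: print(t,round(d["score"],2),d["at"],ray(cw,d["at"],z)[:2])
cv2.imwrite("pics/w2b.png",cv2.resize(im[0:300,100:450,::-1],None,fx=2,fy=2))
```

```text
[0.48629773 0.14039726 0.32186903] -40.80608258229441
cover_handle 0.63 [173.3, 311.9] [0.54916005 0.15439623]
collar_grip 0.59 [188.3, 256.3] [0.4864297  0.13794378]
```

View pics/w2b.png

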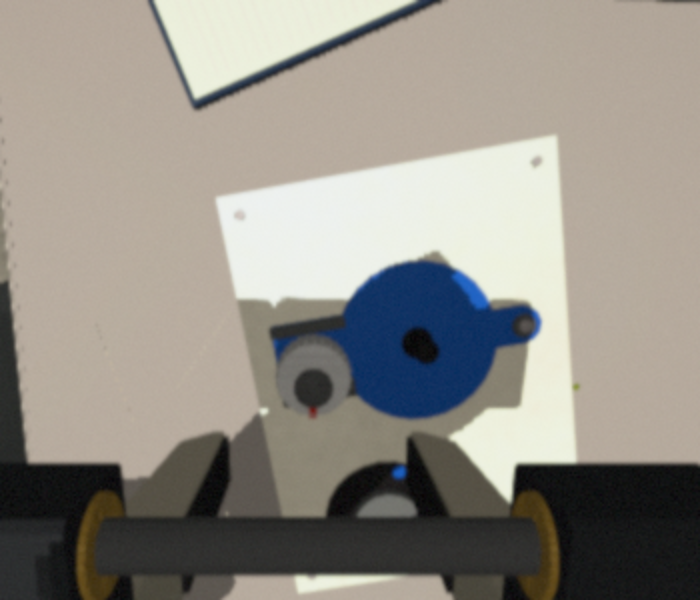

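The collar stays up, with its red mark turned towards −y (pixel (312,410) in the crop). The handle is at (420,345). Now I pinch the handle.

Emit:
jog_arm(
  series=[
    [[0.0115,0.0634,0,0,0,0,0.35],[0.0115,0.0634,0.03,0,0,0,0.35],[0.0115,0.0634,0.08,0,0,0,0.35],[0.0115,0.0634,0.12,0,0,0,0.35],[0.0115,0.0634,0.15,0,0,0,0.35],[0.0115,0.0634,0.15,0,0,0,0.35],[0.0115,0.0634,0.15,0,0,0,0.35],[0.0115,0.0634,0.15,0,0,0,0],[0.0115,0.0634,0.15,0,0,0,0],[0.0115,0.0634,0.15,0,0,0,0],[0.0115,0.0634,0.15,0,0,0,0]],
  ],
)

```text
clock: 10.05
eef_pos: [0.5494, 0.154, 0.1709]
tool_rot: [0.001, 0.694, 0.72, 0.0]
force: [3.8, -0.7, 6.4]
gripper_width: 0.141
```

```bash
cat > arc.py <<'E'
import sys; from h import *
np.set_printoptions(precision=4,suppress=True)
# arc rows: swing by total deg (cw +) about pin, r=.065 from measured TCP
tot=float(sys.argv[1]); n=int(sys.argv[2]); T=T_tool(); pin=np.array([.6128,.1673,T[2,3]]); v=T[:3,3]-pin
print("r",np.linalg.norm(v),"cover angle",np.degrees(np.pi+np.radians(11.8)-np.arctan2(v[1],v[0])%(2*np.pi)), arm.state()["gripper_width"],arm.state()["force"])
for i in range(1,n+1):
    a=tot*i/n; p=pin+R.from_euler("z",-a,degrees=True).apply(v); print((T[:3,:3].T@(p-T[:3,3])).round(3),round(a,1))
E
python3 arc.py 94 10
```

```text
r 0.06477675529811328 cover angle -0.04490856739193783 0.14087598152344752 [ 3.7869 -0.6744  6.4227]
[ 0.011 -0.001 -0.   ] 9.4
[ 0.021 -0.    -0.   ] 18.8
[ 0.031  0.002 -0.   ] 28.2
[ 0.041  0.007 -0.   ] 37.6
[ 0.05   0.012 -0.   ] 47.0
[0.058 0.019 0.   ] 56.4
[0.065 0.028 0.   ] 65.8
[0.07  0.037 0.   ] 75.2
[0.073 0.047 0.   ] 84.6
[0.075 0.057 0.   ] 94.0
```

Emit:
jog_arm(
  series=[
    [[0.011,-0.001,0,0,0,9.4,0],[0.021,0,0,0,0,18.8,0],[0.031,0.002,0,0,0,28.2,0],[0.041,0.007,0,0,0,37.6,0],[0.05,0.012,0,0,0,47,0],[0.058,0.019,0,0,0,56.4,0],[0.065,0.028,0,0,0,65.8,0],[0.07,0.037,0,0,0,75.2,0],[0.073,0.047,0,0,0,84.6,0],[0.075,0.057,0,0,0,94,0],[0.075,0.057,0,0,0,94,0]],
  ],
)

```text
clock: 11.42
eef_pos: [0.6038, 0.2308, 0.1709]
tool_rot: [0.001, 1.0, -0.016, 0.001]
force: [1.0, -3.3, 2.5]
gripper_width: 0.141
```

```bash
python3 arc.py 5 1
```

```text
r 0.06410133162748667 cover angle 93.70546124762319 0.14079162718495716 [ 0.9981 -3.3444  2.4814]
[ 0.006 -0.001  0.   ] 5.0
```

Emit:
jog_arm(
  series=[
    [[0,0,0,0,0,0,0.4],[0,0,0,0,0,0,0.4],[0,0,-0.05,0,0,0,0.5],[0,0,-0.1,0,0,0,0.5],[-0.105,0.464,-0.15,0,0,0,0.5],[-0.105,0.464,-0.15,0,0,0,0.5],[-0.105,0.464,-0.15,0,0,0,0.5],[-0.105,0.464,-0.15,0,0,0,0.5],[-0.105,0.464,-0.15,0,0,0,0.5],[-0.105,0.464,-0.15,0,0,0,0.5],[-0.105,0.464,-0.15,0,0,0,0.5],[-0.105,0.464,-0.15,0,0,0,0.5]],
  ],
)

```text
clock: 12.92
eef_pos: [0.4823, -0.2321, 0.3217]
tool_rot: [0.001, 1.0, -0.016, 0.001]
force: [0.5, 0.8, 0.4]
gripper_width: 0.5
```

```bash
cat > bars.py <<'E'
import sys; from h import *
np.set_printoptions(precision=4,suppress=True)
cw,im=shot("wrist",sys.argv[1]); T=T_tool(); s=arm.state(); print(s["clock"],s["eef_pos"],s["q"],"yaw",np.degrees(np.arctan2(T[1,0],T[0,0])))
for d in finder.silhouettes("wrist","stir_bar_a")[:8]:
    if d["score"]<.15: continue
    m=d["pixels"]; rc=np.argwhere(m); w=np.array([ray(cw,p,.005)[:2] for p in rc])
    (c,sz,a)=cv2.minAreaRect((w*1000).astype(np.float32)); u,S,vt=np.linalg.svd(w-w.mean(0),full_matrices=False)
    print("sil",round(d["score"],2),d["box"],"mean",w.mean(0),"rectc",np.array(c)/1000,"size",np.array(sz).round(1),"axis yaw",np.degrees(np.arctan2(vt[0,1],vt[0,0])).round(1))
for d in finder.place_of("wrist","stir_bar_a")[:6]: print("pt",round(d["score"],2),np.round(d["at"],1),ray(cw,d["at"],0)[:2])
cv2.imwrite("pics/v_"+sys.argv[1],cv2.resize(im[:,:,::-1],(768,576)))
E
python3 bars.py b1.png
```

```text
12.975 [ 0.4808 -0.2368  0.3221] [ 0.3687  0.3489 -0.0249  2.0115  0.0173  0.7782 -1.2755] yaw -2.159338429014007
sil 0.57 [235.2, 122.4, 21.6, 3.8] mean [ 0.549  -0.2199] rectc [ 0.5491 -0.2195] size [27.   8.3] axis yaw -97.5
sil 0.43 [235.3, 183.6, 8.9, 20.2] mean [ 0.444  -0.2005] rectc [ 0.4438 -0.2007] size [10.9 30.3] axis yaw 155.1
sil 0.43 [295.6, 110.4, 10.7, 21.3] mean [ 0.5503 -0.2949] rectc [ 0.55   -0.2949] size [ 8.7 29.2] axis yaw 166.4
pt 0.54 [123.7 242.9] [ 0.5497 -0.2127]
pt 0.52 [193.4 239.2] [ 0.4463 -0.2022]
pt 0.45 [118.3 300.1] [ 0.5545 -0.295 ]
```

View pics/v_b1.png

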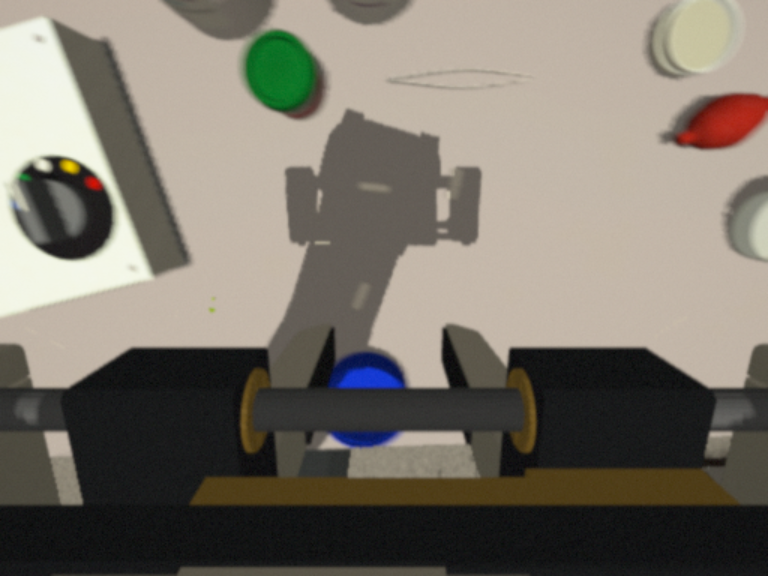

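Three bars, at (375,187), (458,185) and (361,296) in the view, all in the arm's shadow. The jar and forceps are clear of them. Now above the first bar.

Emit:
jog_arm(
  series=[
    [[0.0676,-0.0197,0.02,0,0,-10,0.5],[0.0676,-0.0197,0.04,0,0,-20,0.5],[0.0676,-0.0197,0.06,0,0,-30,0.5],[0.0676,-0.0197,0.08,0,0,-40,0.5],[0.0676,-0.0197,0.1,0,0,-50,0.5],[0.0676,-0.0197,0.12,0,0,-60,0.5],[0.0676,-0.0197,0.12,0,0,-70,0.5],[0.0676,-0.0197,0.12,0,0,-80,0.5],[0.0676,-0.0197,0.12,0,0,-84.7,0.5],[0.0676,-0.0197,0.12,0,0,-84.7,0.5]],
  ],
)

```text
clock: 14.32
eef_pos: [0.5513, -0.2129, 0.2014]
tool_rot: [0.001, 0.75, 0.661, 0.0]
force: [-0.9, -0.2, 0.4]
gripper_width: 0.5
```

```bash
python3 bars.py b2.png
```

```text
14.375 [ 0.5513 -0.2131  0.2014] [ 0.5501  0.5979 -0.4083  1.9826  0.3875  0.6346 -0.238 ] yaw 82.68996630025441
sil 0.54 [143.4, 180.1, 23.1, 15.4] mean [ 0.4438 -0.1999] rectc [ 0.4436 -0.1996] size [ 9.4 30.1] axis yaw -24.4
sil 0.51 [247.9, 181.4, 14.4, 22.7] mean [ 0.5489 -0.2179] rectc [ 0.5496 -0.2178] size [28.4  9.5] axis yaw -96.7
sil 0.47 [253.1, 252.9, 20.6, 5.2] mean [ 0.5468 -0.2904] rectc [ 0.5476 -0.2904] size [ 3.7 22.4] axis yaw -9.0
sil 0.36 [152.0, 2.5, 12.6, 3.3] mean [ 0.4857 -0.0306] rectc [ 0.4863 -0.0312] size [ 2.3 11.6] axis yaw -3.8
pt 0.79 [185.7 158.4] [ 0.4467 -0.1977]
pt 0.65 [256.2 262.8] [ 0.547  -0.2938]
pt 0.47 [193.5 252.5] [ 0.5451 -0.2189]
```

Emit:
jog_arm(
  series=[
    [[-0.005,-0.0017,0.04,0,0,0,0.5],[-0.005,-0.0017,0.08,0,0,0,0.5],[-0.005,-0.0017,0.114,0,0,0,0.5],[-0.005,-0.0017,0.114,0,0,0,0.5],[-0.005,-0.0017,0.114,0,0,0,0],[-0.005,-0.0017,0.114,0,0,0,0],[-0.005,-0.0017,0.114,0,0,0,0],[-0.005,-0.0017,0.114,0,0,0,0],[-0.005,-0.0017,0.114,0,0,0,0],[-0.005,-0.0017,0.07,0,0,0,0],[-0.005,-0.0017,0.02,0,0,0,0],[-0.005,-0.0017,-0.03,0,0,0,0]],
  ],
)

```text
clock: 15.98
eef_pos: [0.5486, -0.2182, 0.2329]
tool_rot: [0.001, 0.751, 0.66, 0.0]
force: [0.7, -0.1, -0.7]
gripper_width: 0.101
```

```bash
cat > go.py <<'E'
import sys; from h import *
np.set_printoptions(precision=4,suppress=True)
# go.py x y z yaw -> tool shift + tool z turn
x,y,z,w=map(float,sys.argv[1:5]); s=arm.state(); T=T_tool(); yaw=np.degrees(np.arctan2(T[1,0],T[0,0]))
print("clock",s["clock"],"width",s["gripper_width"],"yaw",yaw,"q7",np.degrees(s["q"][6]),"shift",tool([x,y,z]),"turn",-((w-yaw+180)%360-180))
E
python3 go.py .5492 .154 .26 11.8
```

```text
clock 15.975 width 0.10137318116243862 yaw 82.66220718667478 q7 -11.964702997905404 shift [ 0.3692 -0.0469 -0.0275] turn 70.86220718667478
```

Emit:
jog_arm(
  series=[
    [[0.06,-0.008,-0.0275,0,0,10,0],[0.12,-0.016,-0.0275,0,0,20,0],[0.18,-0.024,-0.0275,0,0,30,0],[0.24,-0.032,-0.0275,0,0,40,0],[0.3,-0.04,-0.0275,0,0,50,0],[0.35,-0.045,-0.0275,0,0,60,0],[0.369,-0.047,-0.0275,0,0,70.9,0],[0.369,-0.047,-0.0275,0,0,70.9,0],[0.369,-0.047,-0.0275,0,0,70.9,0]],
  ],
)

```text
clock: 17.1
eef_pos: [0.5489, 0.1525, 0.2599]
tool_rot: [0.001, 0.995, 0.104, 0.0]
force: [0.4, -0.8, -0.5]
gripper_width: 0.104
```

```bash
python3 go.py .5492 .154 .14 11.8
python3 - <<'E'
from h import *
cw,im=shot("wrist"); cv2.imwrite("pics/d1.png",cv2.resize(im[:300,60:460,::-1],None,fx=1.9,fy=1.9))
E
```

```text
clock 17.1 width 0.10364857820341981 yaw 11.940809370409434 q7 -104.27053106074041 shift [ 0.0005 -0.0017  0.1199] turn 0.14080937040944264
```

View pics/d1.png

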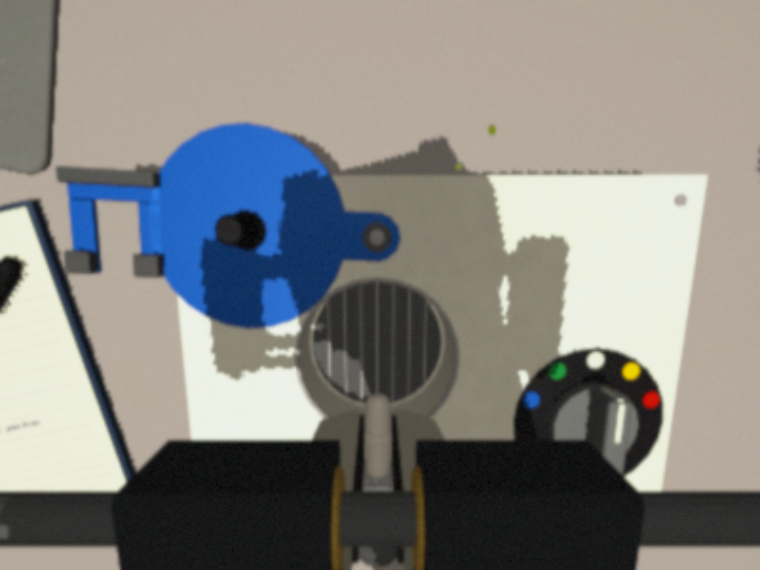

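The port is clear, the cover is swung back, and the bar is held between the fingers. I lower and release it.

Emit:
jog_arm(
  series=[
    [[0.0005,-0.0017,0.05,0,0,0,0],[0.0005,-0.0017,0.1,0,0,0,0],[0.0005,-0.0017,0.12,0,0,0,0],[0.0005,-0.0017,0.12,0,0,0,0],[0.0005,-0.0017,0.12,0,0,0,0.35],[0.0005,-0.0017,0.12,0,0,0,0.35],[0.0005,-0.0017,0.12,0,0,0,0.35],[0.0005,-0.0017,0.07,0,0,0,0.35],[0.0005,-0.0017,0.02,0,0,0,0.5],[0.0005,-0.0017,-0.04,0,0,0,0.5]],
  ],
)

```text
clock: 18.4
eef_pos: [0.5487, 0.1539, 0.3016]
tool_rot: [0.001, 0.995, 0.103, 0.0]
force: [1.4, -1.3, 0.5]
gripper_width: 0.487
```

```bash
python3 go.py .444 -.2 .2 -24.5
```

```text
clock 18.4 width 0.48721563180063115 yaw 11.874229371652477 q7 -103.97737171392401 shift [-0.1753  0.3246  0.1023] turn 36.37422937165246
```

Emit:
jog_arm(
  series=[
    [[-0.03,0.055,0,0,0,6,0.5],[-0.06,0.11,0,0,0,12,0.5],[-0.09,0.165,0,0,0,18,0.5],[-0.12,0.22,0,0,0,24,0.5],[-0.15,0.275,0.03,0,0,30,0.5],[-0.175,0.325,0.07,0,0,36.4,0.5],[-0.175,0.325,0.102,0,0,36.4,0.5],[-0.175,0.325,0.102,0,0,36.4,0.5],[-0.175,0.325,0.102,0,0,36.4,0.5]],
  ],
)

```text
clock: 19.52
eef_pos: [0.445, -0.1997, 0.2014]
tool_rot: [0.001, 0.977, -0.212, 0.001]
force: [0.1, 0.5, -0.4]
gripper_width: 0.501
```

```bash
python3 bars.py b3.png
```

```text
19.575 [ 0.4452 -0.1996  0.2018] [ 0.261   0.4789  0.06    2.2316 -0.0629  0.4297 -1.6259] yaw -24.433370855223757
sil 0.66 [258.2, 173.4, 8.1, 29.1] mean [ 0.4436 -0.2006] rectc [ 0.4432 -0.2008] size [ 8.4 29.3] axis yaw 155.1
sil 0.54 [300.9, 31.9, 7.6, 32.2] mean [ 0.5494 -0.2948] rectc [ 0.5495 -0.295 ] size [ 9.3 27.4] axis yaw 164.7
pt 0.57 [187.4 260.6] [ 0.4451 -0.2024]
pt 0.51 [ 52.  303.8] [ 0.5485 -0.2943]
```

Emit:
jog_arm(
  series=[
    [[-0.001,0.0015,0.04,0,0,0,0.5],[-0.001,0.0015,0.08,0,0,0,0.5],[-0.001,0.0015,0.114,0,0,0,0.5],[-0.001,0.0015,0.114,0,0,0,0.5],[-0.001,0.0015,0.114,0,0,0,0],[-0.001,0.0015,0.114,0,0,0,0],[-0.001,0.0015,0.114,0,0,0,0],[-0.001,0.0015,0.114,0,0,0,0],[-0.001,0.0015,0.114,0,0,0,0],[-0.001,0.0015,0.06,0,0,0,0],[-0.001,0.0015,0,0,0,0,0],[-0.001,0.0015,-0.06,0,0,0,0]],
  ],
)

```text
clock: 21.18
eef_pos: [0.4432, -0.2003, 0.2635]
tool_rot: [0.001, 0.977, -0.212, 0.001]
force: [0.9, 0.1, -0.7]
gripper_width: 0.1
```

```bash
python3 go.py .5492 .154 .27 11.8
```

```text
clock 21.175 width 0.0996387238717489 yaw -24.427655604106896 q7 -93.38885877108034 shift [-0.05   -0.3664 -0.007 ] turn -36.2276556041069
```

Emit:
jog_arm(
  series=[
    [[-0.008,-0.06,-0.007,0,0,-6,0],[-0.016,-0.12,-0.007,0,0,-12,0],[-0.024,-0.18,-0.007,0,0,-18,0],[-0.032,-0.24,-0.007,0,0,-24,0],[-0.04,-0.3,-0.007,0,0,-30,0],[-0.05,-0.35,-0.007,0,0,-36.2,0],[-0.05,-0.3664,-0.007,0,0,-36.2,0],[-0.05,-0.3664,-0.007,0,0,-36.2,0],[-0.05,-0.3664,-0.007,0,0,-36.2,0]],
  ],
)

```text
clock: 22.3
eef_pos: [0.5488, 0.1519, 0.2698]
tool_rot: [0.002, 0.995, 0.101, 0.001]
force: [1.3, -0.6, 0.3]
gripper_width: 0.097
```

```bash
python3 go.py .5492 .154 .14 11.8
```

```text
clock 22.3 width 0.09711929949350806 yaw 11.61152257306499 q7 -103.83078083038602 shift [ 0.0007 -0.0024  0.1298] turn -0.1884774269350089
```

Emit:
jog_arm(
  series=[
    [[0.001,-0.002,0.05,0,0,0,0],[0.001,-0.002,0.1,0,0,0,0],[0.001,-0.002,0.13,0,0,0,0],[0.001,-0.002,0.13,0,0,0,0],[0.001,-0.002,0.13,0,0,0,0.35],[0.001,-0.002,0.13,0,0,0,0.35],[0.001,-0.002,0.13,0,0,0,0.35],[0.001,-0.002,0.07,0,0,0,0.35],[0.001,-0.002,0.02,0,0,0,0.5],[0.001,-0.002,-0.03,0,0,0,0.5]],
  ],
)

```text
clock: 23.55
eef_pos: [0.5491, 0.1542, 0.3022]
tool_rot: [0.002, 0.995, 0.101, 0.001]
force: [0.4, -0.4, 0.1]
gripper_width: 0.489
```

```bash
python3 go.py .5495 -.295 .2 -14.5
```

```text
clock 23.55 width 0.4890111707423442 yaw 11.61796168962404 q7 -103.74844015910169 shift [-0.0902  0.4397  0.1036] turn 26.117961689624053
```

Emit:
jog_arm(
  series=[
    [[-0.012,0.06,0,0,0,4,0.5],[-0.024,0.12,0,0,0,8,0.5],[-0.037,0.18,0,0,0,12,0.5],[-0.049,0.24,0,0,0,16,0.5],[-0.062,0.3,0,0,0,20,0.5],[-0.074,0.36,0.03,0,0,24,0.5],[-0.086,0.42,0.07,0,0,26,0.5],[-0.09,0.44,0.103,0,0,26,0.5],[-0.09,0.44,0.103,0,0,26,0.5],[-0.09,0.44,0.103,0,0,26,0.5]],
  ],
)

```text
clock: 24.8
eef_pos: [0.5501, -0.2945, 0.2014]
tool_rot: [0.001, 0.992, -0.125, 0.002]
force: [-0.5, 0.8, 0.3]
gripper_width: 0.498
```

```bash
python3 bars.py b4.png
```

```text
24.85 [ 0.5505 -0.2941  0.2019] [ 0.3729  0.5992  0.0394  1.9283 -0.0367  0.6099 -1.385 ] yaw -14.302080182370082
sil 0.74 [254.9, 175.9, 7.8, 27.9] mean [ 0.5504 -0.2953] rectc [ 0.5501 -0.2955] size [ 8.4 29.2] axis yaw 166.3
pt 0.72 [187.4 260.4] [ 0.551  -0.2973]
```

Emit:
jog_arm(
  series=[
    [[0,0.001,0.04,0,0,0,0.5],[0,0.001,0.08,0,0,0,0.5],[0,0.001,0.114,0,0,0,0.5],[0,0.001,0.114,0,0,0,0.5],[0,0.001,0.114,0,0,0,0],[0,0.001,0.114,0,0,0,0],[0,0.001,0.114,0,0,0,0],[0,0.001,0.114,0,0,0,0],[0,0.001,0.114,0,0,0,0],[0,0.001,0.06,0,0,0,0],[0,0.001,0,0,0,0,0],[0,0.001,-0.06,0,0,0,0]],
  ],
)

```text
clock: 26.45
eef_pos: [0.5498, -0.2946, 0.2638]
tool_rot: [0.001, 0.992, -0.124, 0.002]
force: [0.7, -0.8, 0.4]
gripper_width: 0.099
```

```bash
python3 go.py .5492 .154 .27 11.8
```

```text
clock 26.45 width 0.09881913699131473 yaw -14.271682993276611 q7 -79.35683246522541 shift [-0.1112 -0.4346 -0.0077] turn -26.071682993276625
```

Emit:
jog_arm(
  series=[
    [[-0.015,-0.06,-0.008,0,0,-4,0],[-0.03,-0.12,-0.008,0,0,-8,0],[-0.045,-0.18,-0.008,0,0,-12,0],[-0.06,-0.24,-0.008,0,0,-16,0],[-0.077,-0.3,-0.008,0,0,-20,0],[-0.092,-0.36,-0.008,0,0,-24,0],[-0.107,-0.415,-0.008,0,0,-26,0],[-0.111,-0.4346,-0.008,0,0,-26,0],[-0.111,-0.4346,-0.008,0,0,-26,0],[-0.111,-0.4346,-0.008,0,0,-26,0]],
  ],
)

```text
clock: 27.7
eef_pos: [0.5495, 0.1517, 0.2702]
tool_rot: [0.002, 0.995, 0.101, 0.002]
force: [0.6, -0.0, -0.2]
gripper_width: 0.1
```

```bash
python3 go.py .5492 .154 .14 11.8
```

```text
clock 27.7 width 0.1000568692828806 yaw 11.57861313697325 q7 -103.22764087645425 shift [-0.0001 -0.003   0.1302] turn -0.22138686302673705
```

Emit:
jog_arm(
  series=[
    [[0,-0.002,0.05,0,0,0,0],[0,-0.002,0.1,0,0,0,0],[0,-0.002,0.13,0,0,0,0],[0,-0.002,0.13,0,0,0,0],[0,-0.002,0.13,0,0,0,0.35],[0,-0.002,0.13,0,0,0,0.35],[0,-0.002,0.13,0,0,0,0.35],[0,-0.002,0.07,0,0,0,0.35],[-0.02,-0.002,0.02,0,0,0,0.5],[-0.06,-0.002,-0.03,0,0,0,0.5],[-0.06,-0.002,-0.03,0,0,0,0.5]],
  ],
)

```text
clock: 29.08
eef_pos: [0.4891, 0.1415, 0.304]
tool_rot: [0.002, 0.995, 0.101, 0.004]
force: [1.4, -0.2, -1.2]
gripper_width: 0.5
```

Run:
```python
from h import *
cw,im=shot("wrist"); print(arm.state()["eef_pos"])
for n in("wrist","scene","top"):
    c2,i2=(cw,im) if n=="wrist" else shot(n,n+"9.png")
    for z in (.03,):
        for d in finder.place_of(n,"stir_bar_a"): print(n,round(d["score"],2),np.round(d["at"]),ray(c2,d["at"],z)[:2].round(3),ray(c2,d["at"],0)[:2].round(3))
a=cv2.resize(im[30:230,120:400,::-1],(560,400)); b=cv2.resize(cv2.imread("pics/scene9.png")[80:330,20:420],(560,350))[:195+155]
cv2.imwrite("pics/c9.png",np.vstack([a[:330],b[:270]]))
```

```text
[0.4898522  0.1417351  0.30243776]
wrist 0.54 [133. 257.] [0.545 0.153] [0.544 0.153]
wrist 0.46 [127. 256.] [0.551 0.156] [0.551 0.156]
scene 0.57 [156. 209.] [0.557 0.162] [0.58  0.201]
```

View pics/c9.png

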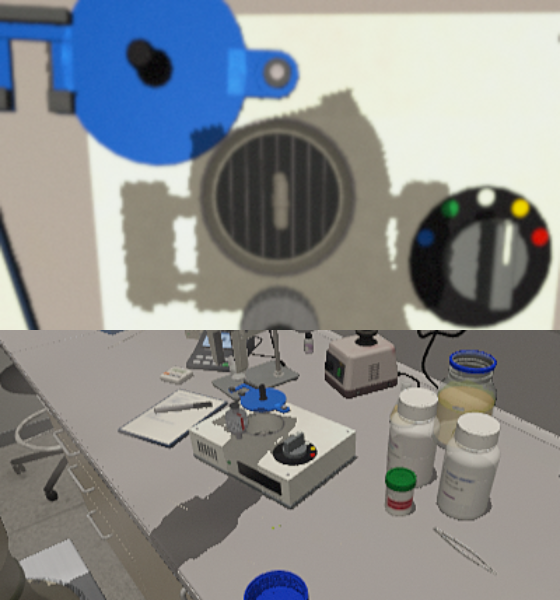

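Run:
```python
from h import *
cw,im=shot("wrist"); b=cv2.imread("pics/top9.png")
for z in(.03,.04,.05):
  for d in finder.silhouettes("wrist","stir_bar_a")[:4]:
    w=np.array([ray(cw,p,z)[:2]*1000 for p in np.argwhere(d["pixels"])],np.float32); print(z,round(d["score"],2),d["box"],cv2.minAreaRect(w))
a=im[80:185,200:315,::-1].astype(float); a=np.clip((a-30)*2.2,0,255).astype(np.uint8)
a=cv2.resize(a,(460,420),interpolation=cv2.INTER_CUBIC)
cv2.imwrite("pics/z9.png",a)
cv2.imwrite("pics/t9.png",cv2.resize(b,(768,576)))
```

```text
0.03 0.68 [255.2, 117.2, 9.4, 25.6] ((547.5662841796875, 149.7299346923828), (29.520925521850586, 10.074039459228516), 11.84981918334961)
0.03 0.17 [342.7, 141.8, 43.6, 44.2] ((538.7272338867188, 10.858598709106445), (56.56645965576172, 56.16823196411133), 82.25955963134766)
0.04 0.68 [255.2, 117.2, 9.4, 25.6] ((547.8504028320312, 149.9028778076172), (28.675621032714844, 9.785564422607422), 11.849596977233887)
0.04 0.17 [342.7, 141.8, 43.6, 44.2] ((539.264404296875, 15.008123397827148), (54.946693420410156, 54.559852600097656), 82.25952911376953)
0.05 0.68 [255.2, 117.2, 9.4, 25.6] ((548.1346435546875, 150.07583618164062), (27.830293655395508, 9.49709701538086), 11.849953651428223)
0.05 0.17 [342.7, 141.8, 43.6, 44.2] ((539.8016357421875, 19.157634735107422), (53.32691192626953, 52.95150375366211), 82.25955200195312)
```

View pics/z9.png

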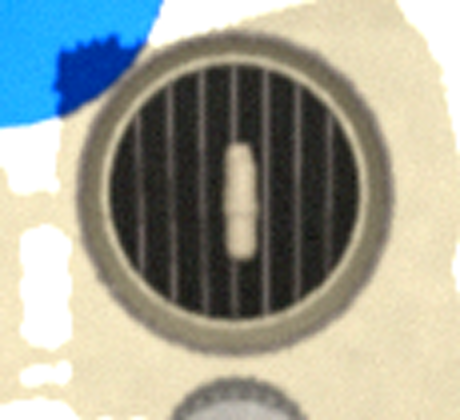

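View pics/t9.png

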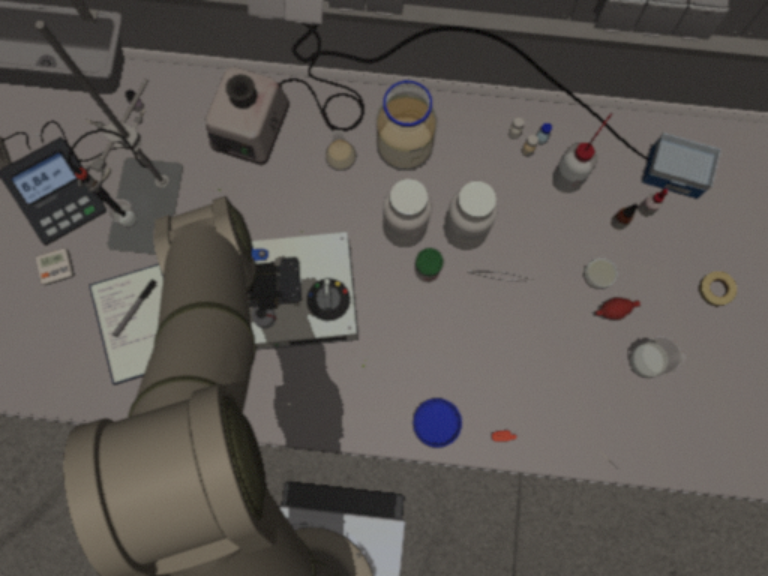

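The basket shows the bars stacked on each other, slightly staggered, at (240,200). The top view shows no bars left on the bench, but there is a faint dash at (613,463) to check.

Run:
```python
from h import *
np.set_printoptions(precision=3,suppress=True)
p=ray(cam("top"),[309,409],0); print(p, pix(cam("scene"),p))
a=cv2.imread("pics/top0.png")[270:345,350:470]; s=cv2.imread("pics/scene0.png")
r,c=pix(cam("scene"),p).astype(int); r=min(max(r,40),343); c=min(max(c,60),451)
b=s[r-40:r+40,c-60:c+60]
cv2.imwrite("pics/dash.png",np.vstack([cv2.resize(a,(480,300)),cv2.resize(b,(480,300))]))
```

```text
[ 0.296 -0.544  0.   ] [449.149 333.813]
```

View pics/dash.png

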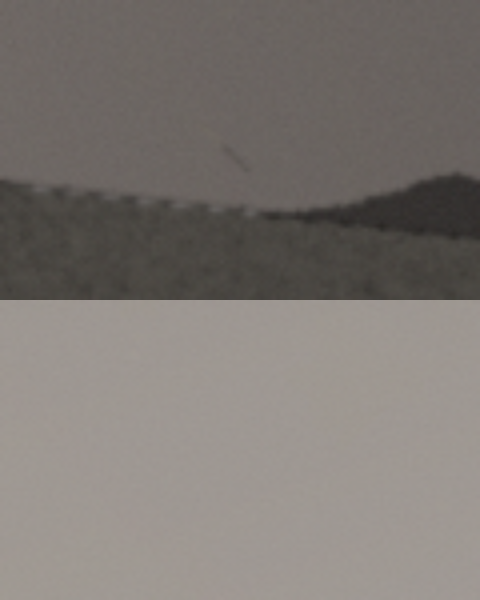

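The dash is a dark scratch, not a bar. Next is closing the cover.

```bash
python3 go.py .6040 .2312 .3 -2
```

```text
clock 29.575 width 0.5007616208216104 yaw 11.578077984187976 q7 -104.42250306451278 shift [ 0.1294 -0.0648 -0.0011] turn 13.578077984187985
```

Emit:
jog_arm(
  series=[
    [[0.055,-0.028,0,0,0,6,0.35],[0.1,-0.05,0,0,0,12,0.35],[0.129,-0.065,0,0,0,13.6,0.35],[0.129,-0.065,0,0,0,13.6,0.35],[0.129,-0.065,0.05,0,0,13.6,0.35],[0.129,-0.065,0.1,0,0,13.6,0.35],[0.129,-0.065,0.129,0,0,13.6,0.35],[0.129,-0.065,0.131,0,0,13.6,0.35],[0.129,-0.065,0.131,0,0,13.6,0],[0.129,-0.065,0.131,0,0,13.6,0],[0.129,-0.065,0.131,0,0,13.6,0],[0.129,-0.065,0.131,0,0,13.6,0]],
  ],
)

```text
clock: 31.08
eef_pos: [0.6045, 0.2309, 0.1695]
tool_rot: [0.002, 1.0, -0.018, 0.002]
force: [-1.2, 0.3, 6.1]
gripper_width: 0.145
```

```bash
python3 arc.py -95 10
```

```text
r 0.06410282164493394 cover angle 94.35271834396775 0.1451927160926512 [-1.191   0.2754  6.1101]
[-0.01   0.003 -0.   ] -9.5
[-0.02   0.007 -0.   ] -19.0
[-0.029  0.013 -0.   ] -28.5
[-0.037  0.02  -0.   ] -38.0
[-0.043  0.028 -0.   ] -47.5
[-0.048  0.038 -0.   ] -57.0
[-0.052  0.048 -0.   ] -66.5
[-0.053  0.058 -0.   ] -76.0
[-0.053  0.069  0.   ] -85.5
[-0.052  0.079  0.   ] -95.0
```

Emit:
jog_arm(
  series=[
    [[-0.01,0.003,0,0,0,-9.5,0],[-0.02,0.007,0,0,0,-19,0],[-0.029,0.013,0,0,0,-28.5,0],[-0.037,0.02,0,0,0,-38,0],[-0.043,0.028,0,0,0,-47.5,0],[-0.048,0.038,0,0,0,-57,0],[-0.052,0.048,0,0,0,-66.5,0],[-0.053,0.058,0,0,0,-76,0],[-0.053,0.069,0,0,0,-85.5,0],[-0.052,0.079,0,0,0,-95,0],[-0.052,0.08,0,0,0,-95,0],[-0.052,0.08,0,0,0,-95,0]],
  ],
)

```text
clock: 32.58
eef_pos: [0.5493, 0.1544, 0.1696]
tool_rot: [0.002, 0.688, 0.726, 0.001]
force: [-1.4, 6.7, -5.5]
gripper_width: 0.141
```

```bash
python3 arc.py -3 1; python3 go.py .549 .153 .17 93
```

```text
r 0.06478399146689728 cover angle 0.3131414592523599 0.14112865815762496 [-1.4114  6.7298 -5.5287]
[-0.003  0.001  0.   ] -3.0
clock 32.575 width 0.14112865815762496 yaw 93.0328385009653 q7 -49.02682113214412 shift [-0.0014 -0.0004 -0.0004] turn 0.0328385009652834
```

Emit:
jog_arm(
  series=[
    [[-0.003,0,0,0,0,0,0],[-0.003,0,0,0,0,0,0],[-0.001,0,0,0,0,0,0.35],[-0.001,0,0,0,0,0,0.35],[-0.001,0,0,0,0,0,0.35],[0,0,-0.05,0,0,0,0.35],[0,0,-0.1,0,0,0,0.62],[0,0,-0.14,0,0,0,0.62],[0,0,-0.14,0,0,0,0.62]],
  ],
)

```text
clock: 33.7
eef_pos: [0.5497, 0.1547, 0.3127]
tool_rot: [0.004, 0.688, 0.725, 0.003]
force: [1.1, 0.8, -0.8]
gripper_width: 0.599
```

```bash
python3 go.py .4862 .1403 .1865 92
python3 - <<'E'
from h import *
cw,im=shot("wrist","w5.png")
for t,z in(("cover_handle",.100),("collar_grip",.114)):
    for d in finder.place_of("wrist",t)[:1]: print(t,round(d["score"],2),d["at"],ray(cw,d["at"],z)[:2])
E
```

```text
clock 33.7 width 0.5989421156293597 yaw 92.9796167644732 q7 -39.797496037996396 shift [-0.011  -0.0654  0.1256] turn 0.9796167644732066
cover_handle 0.6 [183.0, 257.4] [0.55106688 0.15687278]
collar_grip 0.93 [198.4, 196.2] [0.48647236 0.1399533 ]
```

Emit:
jog_arm(
  series=[
    [[-0.011,-0.0654,0,0,0,0,0.65],[-0.011,-0.0654,0,0,0,0,0.65],[-0.011,-0.0654,0.05,0,0,0,0.65],[-0.011,-0.0654,0.1,0,0,0,0.65],[-0.011,-0.0654,0.126,0,0,0,0.65],[-0.011,-0.0654,0.126,0,0,0,0.65],[-0.011,-0.0654,0.126,0,0,0,0.2],[-0.011,-0.0654,0.126,0,0,0,0.2],[-0.011,-0.0654,0.126,0,0,0,0.2],[-0.011,-0.0654,0.126,0,0,0,0.2],[-0.011,-0.0654,0.126,0,0,0,0.2]],
  ],
)

```text
clock: 35.22
eef_pos: [0.4853, 0.1394, 0.1837]
tool_rot: [0.003, 0.689, 0.725, 0.002]
force: [3.5, -1.2, 8.0]
gripper_width: 0.424
```

Emit:
jog_arm(
  series=[
    [[0,0,-0.002,0,0,0,0.2],[0,0,-0.004,0,0,0,0.2],[0,0,-0.005,0,0,0,0.2],[0,0,-0.005,0,0,0,0.2]],
  ],
)

```text
clock: 35.72
eef_pos: [0.4853, 0.1394, 0.1883]
tool_rot: [0.003, 0.689, 0.725, 0.002]
force: [4.9, 1.4, -11.2]
gripper_width: 0.422
```

Emit:
jog_arm(
  series=[
    [[0,0,0,0,0,10,0.2],[0,0,0,0,0,20,0.2],[0,0,0,0,0,30,0.2],[0,0,0,0,0,40,0.2],[0,0,0,0,0,50,0.2],[0,0,0,0,0,60,0.2],[0,0,0,0,0,70,0.2],[0,0,0,0,0,78,0.2],[0,0,0,0,0,81,0.2],[0,0,0,0,0,81,0.2]],
  ],
)

```text
clock: 36.98
eef_pos: [0.4853, 0.1395, 0.1879]
tool_rot: [0.001, 0.995, 0.105, 0.003]
force: [5.1, -0.4, -11.9]
gripper_width: 0.422
```

```bash
python3 go.py .486 .14 .178 13; python3 -c "
from h import *
s=arm.state();print(s['eef_pos'],s['force'],s['ft_torque'])"
```

```text
clock 36.975 width 0.4223004587093359 yaw 12.018029529603728 q7 -108.65686867285636 shift [ 0.0007 -0.0004  0.0099] turn -0.981970470396277
[0.48532813 0.13946561 0.18790926] [  5.10687737  -0.44828719 -11.87581959] [-0.04249343 -1.07929738  0.58859674]
```

Emit:
jog_arm(
  series=[
    [[0,0,0.004,0,0,0,0.2],[0,0,0.008,0,0,0,0.2],[0,0,0.012,0,0,0,0.2],[0,0,0.0145,0,0,0,0.2],[0,0,0.0145,0,0,0,0.2]],
  ],
)

```text
clock: 37.6
eef_pos: [0.4855, 0.1395, 0.1742]
tool_rot: [0.001, 0.995, 0.105, 0.003]
force: [0.8, -2.0, 5.7]
gripper_width: 0.426
```

Emit:
jog_arm(
  series=[
    [[0,0,0,0,0,0,0.65],[0,0,0,0,0,0,0.65],[0,0,0,0,0,0,0.65],[0,0,-0.05,0,0,0,0.65],[0,0,-0.1,0,0,0,0.65],[-0.02,0,-0.13,0,0,0,0.65],[-0.02,0,-0.13,0,0,0,0.65]],
  ],
)

```text
clock: 38.48
eef_pos: [0.4646, 0.1353, 0.3061]
tool_rot: [0.001, 0.995, 0.105, 0.005]
force: [1.5, 0.4, 0.1]
gripper_width: 0.649
```

Run:
```python
from h import *
cw,im=shot("wrist","w6.png"); s=arm.state();print(s["eef_pos"])
for t,z in(("cover_handle",.100),("collar_grip",.104),("dial_grip",.085)):
    for d in finder.place_of("wrist",t)[:1]: print(t,round(d["score"],2),d["at"],ray(cw,d["at"],z)[:2])
c2,b=shot("scene","s6.png")
cv2.imwrite("pics/v6.png",np.vstack([cv2.resize(im[40:230,130:400,::-1],(540,380)),cv2.resize(b[105:180,150:285,::-1],(396,220)).copy() if 0 else cv2.resize(b[110:185,140:290,::-1],(540,215))]))
```

```text
[0.46493012 0.13536081 0.30481361]
cover_handle 0.79 [104.3, 260.6] [0.55104449 0.15067627]
collar_grip 0.71 [170.6, 259.1] [0.48512029 0.13821724]
dial_grip 0.67 [137.8, 369.8] [0.54268292 0.02642928]
```

View pics/v6.png

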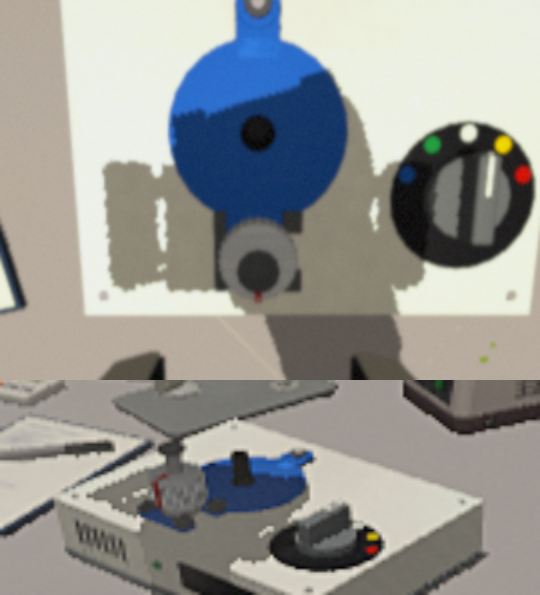

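The collar is down with its red mark at the front, (258,297), and the cover is shut. The dial pointer is still towards white. Now above the dial.

```bash
python3 go.py .540 .029 .26 11.8
```

```text
clock 38.725 width 0.6485888947058058 yaw 12.008795688155006 q7 -106.17885814248818 shift [0.0509 0.1195 0.0436] turn 0.20879568815499283
```

Emit:
jog_arm(
  series=[
    [[0.025,0.06,0,0,0,0,0.45],[0.05,0.12,0,0,0,0,0.45],[0.051,0.12,0.043,0,0,0,0.45],[0.051,0.12,0.043,0,0,0,0.45],[0.051,0.12,0.043,0,0,0,0.45]],
  ],
)

```text
clock: 39.35
eef_pos: [0.54, 0.0295, 0.2606]
tool_rot: [0.001, 0.994, 0.105, 0.002]
force: [0.3, 0.1, 0.3]
gripper_width: 0.454
```

Run:
```python
from h import *
cw,im=shot("wrist","w7.png"); s=arm.state();print(s["eef_pos"])
for t,z in(("dial_grip",.088),("dial_grip",.1)):
    for d in finder.place_of("wrist",t)[:1]: print(t,round(d["score"],2),d["at"],ray(cw,d["at"],z)[:2])
for t in("dial_grip","collar_post"): pass
print(pix(cw,[.5392,.0312,.088]),pix(cw,[.5392,.0312,.07]))
cv2.imwrite("pics/v7.png",cv2.resize(im[80:260,160:400,::-1],(720,540)))
```

```text
[0.54022401 0.0296778  0.26121876]
dial_grip 0.86 [196.6, 259.7] [0.53943908 0.02750854]
dial_grip 0.86 [196.6, 259.7] [0.54262993 0.02827763]
[196.0654404 255.9158463] [191.49476331 256.03391609]
```

View pics/v7.png

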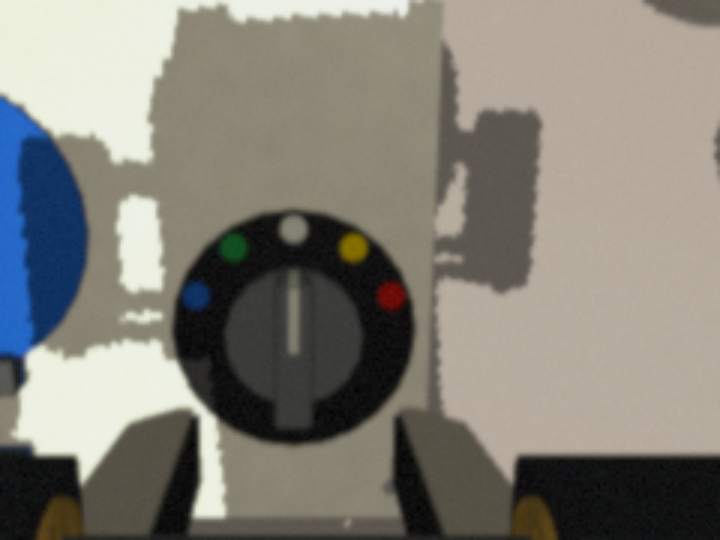

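The dial is at white (293,230) with the pointer straight up, and green is at (234,247). I grip and turn it 34° CCW.

Emit:
jog_arm(
  series=[
    [[0,0.001,0.04,0,0,0,0.45],[0,0.001,0.08,0,0,0,0.45],[0,0.001,0.091,0,0,0,0.45],[0,0.001,0.091,0,0,0,0.45],[0,0.001,0.091,0,0,0,0],[0,0.001,0.091,0,0,0,0],[0,0.001,0.091,0,0,0,0],[0,0.001,0.091,0,0,0,0],[0,0.001,0.091,0,0,0,0]],
  ],
)

```text
clock: 40.62
eef_pos: [0.5411, 0.0303, 0.1714]
tool_rot: [0.0, 0.994, 0.106, 0.004]
force: [-2.5, 6.5, 6.1]
gripper_width: 0.126
```

Emit:
jog_arm(
  series=[
    [[0,0,0,0,0,-6,0],[0,0,0,0,0,-12,0],[0,0,0,0,0,-18,0],[0,0,0,0,0,-24,0],[0,0,0,0,0,-30,0],[0,0,0,0,0,-35,0],[0,0,0,0,0,-35,0],[0,0,0,0,0,-35,0]],
  ],
)

```text
clock: 41.62
eef_pos: [0.5406, 0.0311, 0.1714]
tool_rot: [0.001, 0.917, 0.4, 0.003]
force: [-2.6, 5.4, 0.2]
gripper_width: 0.125
```

Emit:
jog_arm(
  series=[
    [[0,0,0,0,0,0,0.35],[0,0,0,0,0,0,0.45],[0,0,0,0,0,0,0.45],[0,0,-0.05,0,0,0,0.45],[0,0,-0.1,0,0,0,0.45],[0,0,-0.15,0,0,0,0.45],[-0.05,0,-0.15,0,0,0,0.45],[-0.05,0,-0.15,0,0,0,0.45]],
  ],
)

```text
clock: 42.62
eef_pos: [0.5036, -0.0086, 0.3217]
tool_rot: [0.001, 0.917, 0.398, 0.003]
force: [1.4, 0.3, 0.8]
gripper_width: 0.45
```

Run:
```python
from h import *
cw,im=shot("wrist","w8.png"); s=arm.state();print(s["clock"],s["eef_pos"],s["force"])
for t,z in(("cover_handle",.100),("collar_grip",.104)):
    for d in finder.place_of("wrist",t)[:1]: print(t,round(d["score"],2),d["at"],ray(cw,d["at"],z)[:2])
cv2.imwrite("pics/v8.png",cv2.resize(im[0:260,80:430,::-1],(770,572)))
for n in("top","scene"):
    shot(n)
    print(n,[(round(d["score"],2),np.round(d["at"])) for d in finder.place_of(n,"stir_bar_a")])
```

```text
42.675 [ 0.50485628 -0.00714473  0.32155426] [-0.10538581  0.3922959   0.0765906 ]
cover_handle 0.55 [42.4, 183.5] [0.54995667 0.14924682]
collar_grip 0.79 [94.9, 147.6] [0.48646596 0.13942834]
top []
scene []
```

View pics/v8.png

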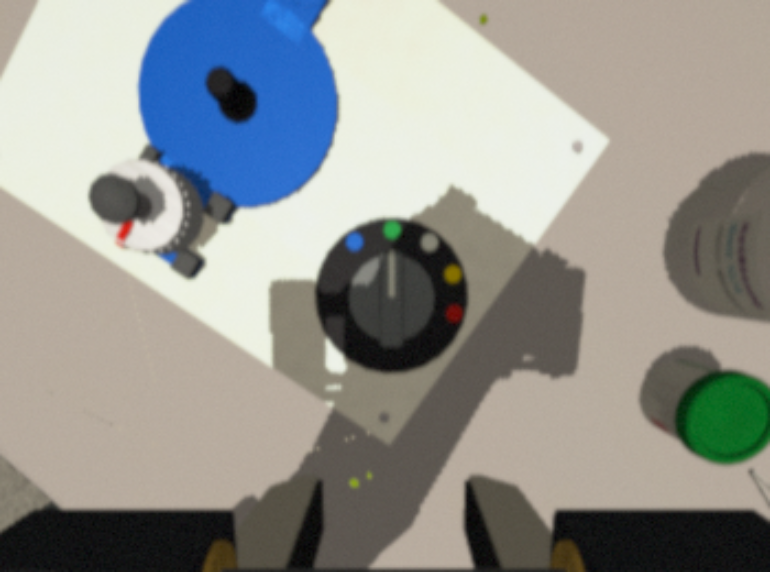

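The pointer is at the green dot (392,230), the cover is shut, the collar is down with its mark at the front, and no bars remain on the bench. I'm handing in the job.

```bash
python3 -c "
from h import *
print(ticket.sign_off())"
```

```text
the job is handed in; nothing more can be done
None
```

I finished every step and handed the job in at about 43 s of the 210 s allowed; the sign-off reports no verdict.

**What I did**
- I lifted the collar, turned it about 79° and left it resting up.
- I swung the cover to about 94°.
- I put the three stir bars present into the basket.
- I swung the cover shut, turned the collar back so it dropped, and turned the dial one click to green.

**Last checks**
- **Dial:** the last picture shows the pointer on the green dot.
- **Cover and collar:** the cover looks shut and the collar is down with its red mark at the front. I judged both from pictures and wrist forces, because the joint values can't be read directly. The detector's handle readings scattered by a few mm, comparable to the tolerance on the cover's angle.
- **Stir bars:** neither overview camera found any left on the bench. In the basket they landed stacked on one another. Only the top of the stack was visible, and the height I estimated for it fits three bars and stays under the limit.
- **Bystanders:** I did not touch the jar or the forceps, and neither looked moved in the pictures. I did not measure their positions again.

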